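# Load a trimming pallet under the drag springs of a finishing fixture

### The job

Load the blue pallet of rubber bushes into the finishing fixture for trimming. With the fingertips, press its ribbed rear pad hard down until the sprung lifter under it is at the bottom, and, still pressing from above, slide it forward beneath the two drag springs until it is fully home against the end stop and the lifter pops up behind it. Do not lift the pallet, leave everything else on the desk alone, and come away clear.

Things in the scene. Friction and masses are not known exactly. Their poses are not given: they have to be found in the camera images.
- fixture: Grey bench fixture, 222 x 134 mm, fixed on a bench riser, top 150 mm above the desk. Origin on the riser top below the front faces of the two dark lugs; +x = feed direction, z up. Bed top z 24 from x -28 to 74 (end stop face, stop top z 40); rails inside at y +-41.5, top z 37. Lugs 16 long (x -1 to 15), z 35 to 45, leave a free gap of 59 mm between them; a lifted pallet hits them, a pressed-down one passes under. All mm.
- pallet: Loose blue plate 100 x 80 x 8 mm, about 0.25 kg, black rubber bushes fixed on its front half (to 23 mm above its underside). Origin centre of underside, +x to its nose (bush end), z up. Starts on the raised lifter (origin fixture x about -68, z 33 mm), between the rails with 1.5 mm play each side. Home: origin fixture x 24, z 24 mm, nose on the end stop, drag springs hold it.
- press_pad (a point): Centre of the black ribbed rubber pad on the pallet's tail, 31 mm behind and 9 mm above the pallet's origin, where the fingertips press. Pad 34 (x) x 50 (y) mm, free for fingers; in front of it, 17 mm ahead of this point, stands a cross ridge 50 wide that rises 6 mm above the pad, against which the fingertips can push forward.
- lifter_plate (a joint): Black spring plate under the pallet's start, fixture x -112 to -31 mm. 0 = up (top at fixture z 33 mm), 0.009 m = fully down, flush with the bed. About 4 N on the pallet starts it, about 10 N takes it to the bottom, where it is a hard stop. Springs up behind the pallet's tail when the pallet is home, and then keeps it from backing out.
- leaf_left (a joint): Left (+y) drag spring, a bronze flat strip 9 mm wide behind the left lug, sloping down over the bed margin, fixture x 14 to 59, y 34.5 mm. Angle in rad: 0 = free (5 mm above the bed), about 0.08 = lifted by a pallet beneath; presses with about 3 N. Sliding under both springs takes some 6 to 9 N of push besides the friction of the pressing.
- leaf_right (a joint): Right (-y) drag spring, same as the left one, at fixture y -34.5 mm.
- riser_top (a point): Middle of the top of the fixed plywood board (300 in x, 405 in y, world axes) that stands on legs over the clutter of the desk, top 150 mm above it; the fixture is on it. Besides the listed things a black rotary handpiece lies fixed in its rest along the board's right edge, 170 mm to the right (-y) of this point, top 50 mm above the board.
- bur_block: Bystander: beech block 30 x 90 x 50 mm with mounted points; origin under its centre.
- dish: Bystander: clear dish, 68 mm wide, 14 high, with two spare bushes; origin under its centre.
- abrasive_block: Bystander: dark dressing block 24 x 60 x 18 mm; origin under its centre.
- blower: Bystander: blue rubber blower, 46 mm wide, 101 high; origin under its centre.
- loupe: Bystander: folded loupe 39 x 28 x 15 mm; origin under its centre.
- tweezers: Bystander: steel tweezers 14 x 124 x 9 mm; origin under its centre.

How it is judged:
By the outcome, as a careful person would: the job done as asked, in the order asked, and still so for the second after the job is handed in, with the robot touching nothing.
It also fails if it takes over 35 s, if anything falls off the work surface, if the arm or the gripper's body presses on something with over 40 N, if the wrist force passes 120 N, or if a joint passes its speed limit or range.

### The arm

A 7-joint arm with a two-finger parallel gripper is mounted at the origin on a cart in front of the work surface, level with it; the furniture and walls round the work are solid. World frame = base frame: x ahead of the robot, y to its left, z up, the work surface at z = 0. Lengths are in m, angles in rad, forces in N, time in s.
With the tool pointing down it reaches from about 0.425 to 0.825 m from the base axis. Payload 3.6 kg.
Tool frame: the origin (TCP) lies between the finger pads; the fingertips stand 19 mm ahead of it and the grasp point (between the pads) is the TCP; z points along the fingers, y is the direction in which the jaws open and shut (so a half turn about z gives the same grasp; the last joint's range is limited). The gripper opens to 85 mm and grips with 20 to 120 N. Pads are 22 mm wide; open, the fingers measure 114 mm over their backs; the gripper's body (76 mm by 85 mm) begins 54 mm behind the grasp point. The pads swing forward as they close: fully open they stand 13 mm farther back than shut.
Start: joints at [1.183, 0.615, -0.013, 1.423, 0.008, 1.103, -0.04], TCP at [0.23, -0.608, 0.25] pointing down, gripper open.
Joint ranges: [-3.12, 3.12], [-0.3, 2.06], [-1.34, 1.32], [0.26, 2.42], [-1.36, 4.5], [0.01, 1.98], [-2.84, 2.84]. Speed limits (rad/s): [2.79, 2.79, 3.14, 3.14, 3.14, 3.14, 3.14].

### API

Orientations are given as [roll, pitch, yaw] about the fixed x, y, z axes, in that order (R = Rz(yaw) Ry(pitch) Rx(roll)).
In Python, from plant import telemetry, cams, finish_job, spot_in, spot_point gives the robot as it stands. The module is installed in compiled form; this text tells all that it offers.
- The arm moves only by the tool arm_command, never from a script. Its argument "commands" is a list of rows, each a list of 3 entries, a list of its own where there are three numbers: the shift along the tool's x, y, z in m, then the turn, a rotation vector about the tool's x, y, z in degrees, then the closure in counts, from 0 (fully open) to 255 (shut). In form: [[[tx, ty, tz], [ax, ay, az], claw], ...]. A call has 1 to 12 rows; each row shifts and turns the commanded pose from where the row before left it, along the tool's axes as they then stand; what a row does not reach is not made up. A row lasts 1/8 s, in which the tool goes at most 62.5 mm and 10.7 degrees, less where a joint would pass 70% of its speed; a pose out of reach is approached as far as the arm can. A call with a gripper value outside its range is refused whole. The fingers move at their own pace and stop on an object; "grip_force" is the grip in N (left out, the last holds). Time passes only in rows, so rows that do not move let the fingers close. It gives the time, the measured TCP pose, the force and the opening at its end, in the units of the state.
- telemetry.state(): the state, without advancing time (a new reading comes with each control period).
- cams.snapshot(name): name is "scene" or "top" or "wrist"; returns a dict with "img" (420x560x3 uint8, blue, green, red), "z_map" (420x560 float32, m along the optical axis (not along the pixel's ray), 0 where there is no reading), "vfov" (degrees; the focal length in pixels is half the picture's height over the tangent of half this angle, whatever the lens; pixels are square), "cx", "cy" (the principal point, pixels), "R" (3x3) and "t" (3): a world point X has camera coordinates R X + t. Camera axes: x right, y down, z forward; pixel columns grow to the right and rows downward; lengths in m; the calibration is good to about 2 mm. A picture is of the moment at which its call begins.
- finish_job(): hands the job in, once; it reports no verdict.
Trained networks look in the newest picture that a camera, given by its name, has taken for a name from the list of things; names that differ only in an ending like _2 or _b are one class to them, and where a whole thing is asked for, a point or a joint stands for the part that bears it (a point fixed in the world has none). Each returns a list of dicts, best first, with "confidence" (0 to 1); they miss things now and then, are a little off and sometimes report something else, mostly with a low value. They report only what shows in the picture. A call takes as long as a camera call.
- spot_in(camera, query): "xyz" ([x, y, z] in m, in world coordinates, good to about 4 mm: the middle of the surface that is visible of it).
- spot_point(camera, query): "xyz" ([x, y, z] in m, in world coordinates, good to about 4 mm: a listed point, or the origin of a listed thing).
The state is a dict: "time_s": time; "joint_pos": joint angles; "qvel": joint speeds; "effort": joint torques, N m; "eef_pos": TCP position; "tcp_rot": TCP orientation; "contact_force": force on the tool from outside, world axes, zero at the start; "ft_torque": the same for the moment, N m; "width": finger opening in m.
Only numpy, scipy, OpenCV 4.12 (cv2) and the standard library are available. Lean on these libraries where they do the work, as an engineer would, in place of code of your own. Each camera call takes 0.05 s, during which the arm holds its last target. There are 200 camera calls.

## Working session

There is one attempt and no reset: what is moved stays moved. The work goes in short steps, Python scripts to look and compute and a tool call to move; the robot and the scene stay as the last step left them, time stands still between calls to the robot, and variables do not carry over. Pictures are saved under pics/ and viewed, about 8 in all and at most 12, crops included, and the job is handed in when it is done.

Besides the shell and the picture viewer there is one more tool, called after ">>>" in YAML: its name, and indented under it one key for each argument. arm_command: Moves the arm, as the interface text tells. Its arguments: {"type":"object","properties":{"commands":{"type":"array"},"grip_force":{"type":"number"}},"required":["commands"]}

```bash
mkdir -p pics
cat > h.py <<'E'
import numpy as np, cv2
from plant import telemetry, cams, finish_job, spot_in, spot_point
def pts(s):
    H,W=s["z_map"].shape; f=H/2/np.tan(np.radians(s["vfov"])/2)
    v,u=np.mgrid[:H,:W]; z=s["z_map"].astype(float)
    P=np.stack([(u-s["cx"])*z/f,(v-s["cy"])*z/f,z],-1)
    X=(P-s["t"])@s["R"]; X[z==0]=np.nan
    return X
E
python3 - <<'E'
from h import *
np.set_printoptions(precision=4,suppress=True)
st=telemetry.state(); print({k:np.round(v,4) for k,v in st.items()})
for c in ["top","scene"]:
    s=cams.snapshot(c); cv2.imwrite(f"pics/{c}0.png",s["img"]); np.save(f"{c}0.npy",pts(s))
    for q in ["fixture","pallet","press_pad","riser_top","leaf_left","leaf_right"]:
        for r in spot_point(c,q)[:2]: print(c,q,r)
    for q in ["blower","bur_block","dish","pallet","lifter_plate"]:
        for r in spot_in(c,q)[:1]: print(c,'in',q,r)
E
```

```text
{'time_s': np.float64(0.0), 'joint_pos': array([ 1.1825,  0.6159, -0.0126,  1.4249,  0.0081,  1.1034, -0.0404]), 'qvel': array([-0.0011,  0.0008,  0.0008, -0.0018,  0.0016,  0.0012,  0.0009]), 'effort': array([  0.0003, -46.9214,   0.2592, -17.1029,   0.01  ,   0.0096,
         0.    ]), 'eef_pos': array([ 0.2298, -0.6072,  0.2491]), 'tcp_rot': array([-3.139 ,  0.    ,  0.3618]), 'contact_force': array([ 0.329 , -0.2434,  0.4265]), 'ft_torque': array([-0.0493,  0.0022, -0.0398]), 'width': np.float64(0.0853)}
top fixture {'xyz': [0.5478, -0.0076, 0.1455], 'confidence': 0.76}
top pallet {'xyz': [0.4833, -0.0193, 0.18], 'confidence': 0.57}
top press_pad {'xyz': [0.4521, -0.0257, 0.1946], 'confidence': 0.63}
top riser_top {'xyz': [0.523, -0.0896, 0.1587], 'confidence': 0.9}
top riser_top {'xyz': [0.7409, -0.0354, -0.0039], 'confidence': 0.21}Traceback (most recent call last):
  File "<stdin>", line 7, in <module>
ValueError: it knows: abrasive_block, blower, bur_block, dish, fixture, loupe, pallet, press_pad, riser_top, tweezers
```

Run:
```python
from h import *
for c in ["top","scene"]:
    s=cams.snapshot(c); cv2.imwrite(f"pics/{c}0.png",s["img"]); np.save(f"{c}0.npy",pts(s))
    for q in ["fixture","pallet","press_pad","riser_top"]:
        for r in spot_point(c,q)[:1]: print(c,q,r)
    for q in ["blower","bur_block","dish","abrasive_block","loupe","tweezers"]:
        for r in spot_in(c,q)[:1]: print(c,'in',q,r)
```

```text
top fixture {'xyz': [0.547, -0.0092, 0.1483], 'confidence': 0.67}
top pallet {'xyz': [0.4792, -0.0171, 0.1841], 'confidence': 0.93}
top press_pad {'xyz': [0.4521, -0.0223, 0.1953], 'confidence': 0.92}
top riser_top {'xyz': [0.5186, -0.0892, 0.1574], 'confidence': 0.75}
top in blower {'xyz': [0.7343, -0.0375, 0.0836], 'confidence': 0.78}
top in bur_block {'xyz': [0.5995, -0.2117, 0.1703], 'confidence': 0.6}
top in dish {'xyz': [0.4107, -0.2439, 0.1519], 'confidence': 0.85}
top in abrasive_block {'xyz': [0.6544, -0.2631, 0.1718], 'confidence': 0.77}
top in loupe {'xyz': [0.5798, 0.0262, 0.1826], 'confidence': 0.56}
scene fixture {'xyz': [0.5459, -0.0105, 0.1438], 'confidence': 0.94}
scene pallet {'xyz': [0.4811, -0.0151, 0.1825], 'confidence': 0.69}
scene press_pad {'xyz': [0.4483, -0.025, 0.1942], 'confidence': 0.92}
scene riser_top {'xyz': [0.5245, -0.0912, 0.1513], 'confidence': 0.61}
scene in blower {'xyz': [0.7333, -0.0266, 0.0829], 'confidence': 0.77}
scene in dish {'xyz': [0.4059, -0.2462, 0.1593], 'confidence': 0.82}
scene in abrasive_block {'xyz': [0.6503, -0.2606, 0.1685], 'confidence': 0.75}
scene in loupe {'xyz': [0.5122, -0.2149, 0.1619], 'confidence': 0.87}
scene in tweezers {'xyz': [0.4357, -0.1991, 0.1519], 'confidence': 0.63}
```

View pics/top0.png

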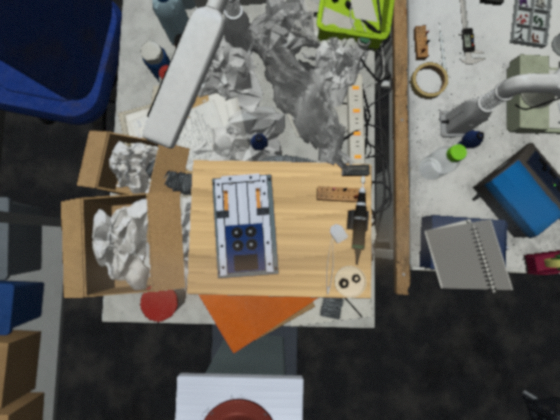

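View pics/scene0.png

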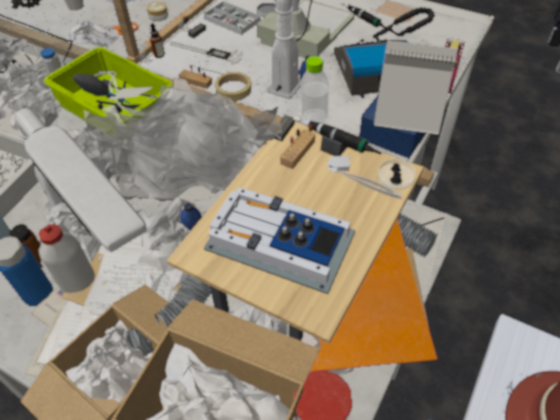

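Run:
```python
from h import *
X=np.load("top0.npy"); img=cv2.imread("pics/top0.png")
d=lambda m:(lambda r:print(r))(cv2.minAreaRect(X[m][:,:2].astype(np.float32)*1000))
roi=np.zeros(X.shape[:2],bool); roi[168:285,205:285]=1
ris=np.zeros_like(roi); ris[180:280,285:310]=1
print("board z",np.nanmedian(X[ris][:,2]))
for lo in (.158,.165):
    m=roi&(X[...,2]>lo)&(X[...,2]<.23); d(m)
b,g,r=[img[...,i].astype(int) for i in range(3)]
m=roi&(b>r+40)&(b>g+20)&(X[...,2]>.17); print(m.sum(),np.nanmedian(X[m][:,2])); d(m)
cv2.imwrite("pics/top_crop.png",cv2.resize(img[160:290,195:295],None,fx=6,fy=6)[:600*2][:780]) 
q=np.round(X[170:285:6,245]*1000); print(q.tolist())
```

```text
board z 0.1496947233053419
((524.875244140625, -12.234710693359375), (220.3619384765625, 132.74908447265625), 5.533556938171387)
((527.8968505859375, -11.514274597167969), (210.58566284179688, 112.1989974975586), 5.642702579498291)
594 0.19109154048359042
((495.5771789550781, -15.716293334960938), (65.8369140625, 77.55339050292969), 6.510416030883789)
[[651.0, -9.0, 149.0], [630.0, -13.0, 188.0], [619.0, -13.0, 177.0], [606.0, -13.0, 173.0], [593.0, -13.0, 173.0], [580.0, -13.0, 172.0], [567.0, -14.0, 175.0], [554.0, -14.0, 172.0], [541.0, -15.0, 171.0], [527.0, -17.0, 190.0], [514.0, -17.0, 192.0], [502.0, -18.0, 191.0], [489.0, -18.0, 192.0], [477.0, -18.0, 190.0], [464.0, -19.0, 196.0], [451.0, -19.0, 190.0], [439.0, -20.0, 192.0], [424.0, -17.0, 156.0], [410.0, -17.0, 148.0], [398.0, -18.0, 153.0]]
```

View pics/top_crop.png

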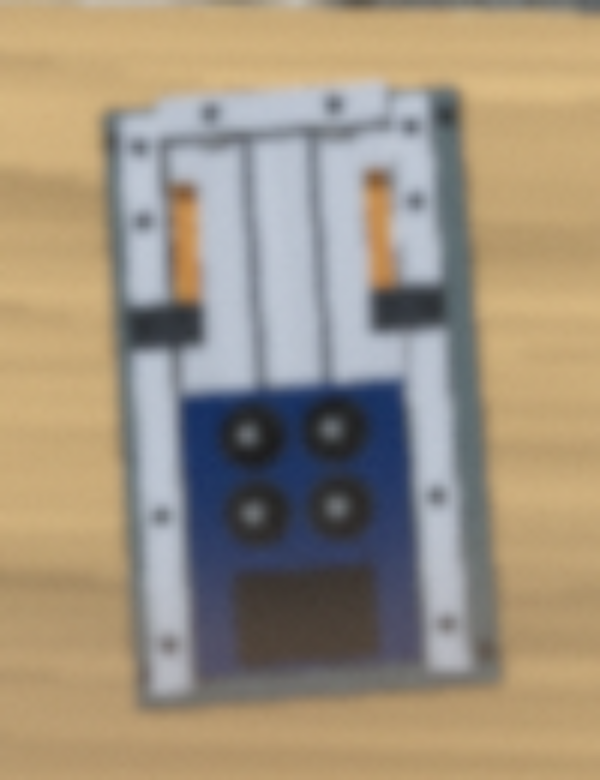

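>>> arm_command:
  commands:
    - [[0, 0, -0.04], [0, 0, 7.55], 255]
    - [[0, 0, -0.04], [0, 0, 7.55], 255]
    - [[0.028, -0.032, 0], [0, 0, 0], 255]
    - [[0.028, -0.032, 0], [0, 0, 0], 255]
    - [[0.028, -0.032, 0], [0, 0, 0], 255]
    - [[0.028, -0.032, 0], [0, 0, 0], 255]
    - [[0.028, -0.032, 0], [0, 0, 0], 255]
    - [[0.028, -0.032, 0], [0, 0, 0], 255]
    - [[0.028, -0.032, 0], [0, 0, 0], 255]
    - [[0.028, -0.032, 0], [0, 0, 0], 255]
    - [[0.025, -0.03, 0], [0, 0, 0], 255]
    - [[0, 0, 0], [0, 0, 0], 255]
  grip_force: 60

```text
time_s: 2.85
eef_pos: [0.4523, -0.2949, 0.3305]
tcp_rot: [-3.14, -0.002, 0.106]
contact_force: [-0.2, -0.7, 0.0]
width: -0.0
```

>>> arm_command:
  commands:
    - [[0.0033, -0.034, 0], [0, 0, 0], 255]
    - [[0.0033, -0.034, 0], [0, 0, 0], 255]
    - [[0.0033, -0.034, 0], [0, 0, 0], 255]
    - [[0.0033, -0.034, 0], [0, 0, 0], 255]
    - [[0.0033, -0.034, 0], [0, 0, 0], 255]
    - [[0.0033, -0.034, 0], [0, 0, 0], 255]
    - [[0.0033, -0.034, 0], [0, 0, 0.5], 255]
    - [[0.0033, -0.036, 0], [0, 0, 0], 255]
    - [[0, 0, 0], [0, 0, 0], 255]

```text
time_s: 3.98
eef_pos: [0.4495, -0.0217, 0.3306]
tcp_rot: [-3.141, -0.001, 0.094]
contact_force: [0.4, 0.3, -0.3]
width: 0.0001
```

Run:
```python
from h import *
s=cams.snapshot("wrist"); cv2.imwrite("pics/w1.png",s["img"]); np.save("w1.npy",pts(s))
st=telemetry.state(); print(st["eef_pos"],st["tcp_rot"],st["contact_force"],s["R"],s["t"])
for q in ["pallet","press_pad","fixture"]: print(q,spot_point("wrist",q)[:2])
```

```text
[ 0.44945965 -0.02391184  0.33053295] [ 3.14081152e+00 -3.25644573e-04  9.05185368e-02] [-0.27056845 -0.87877645 -0.17796838] [[ 9.32852198e-02 -9.95639145e-01 -7.49075275e-04]
 [-9.43617240e-01 -8.86510516e-02  3.18947481e-01]
 [-3.17623004e-01 -2.90462455e-02 -9.47772095e-01]] [-0.0646824   0.35451306  0.59763542]
pallet [{'xyz': [0.4806, -0.0164, 0.1824], 'confidence': 0.95}, {'xyz': [0.4409, -0.2046, 0.1508], 'confidence': 0.44}]
press_pad [{'xyz': [0.4506, -0.0219, 0.1895], 'confidence': 0.65}]
fixture [{'xyz': [0.5471, -0.0087, 0.1512], 'confidence': 0.62}]
```

View pics/w1.png

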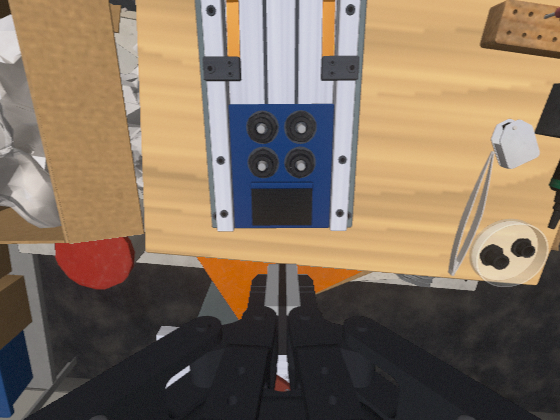

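Run:
```python
from h import *
X=np.load("w1.npy")*1000
for v,u in [(206,282),(188,282),(184,282),(224,282),(206,255),(206,309),(228,282),(105,282),(150,205),(150,356),(220,213),(220,350),(68,243),(68,321),(79,282)]: print(v,u,np.round(X[v,u],1))
print(np.round(X[178:192,282],1).tolist())
img=cv2.imread("pics/w1.png").astype(int)
m=(img[...,0]>img[...,2]+40)&(img[...,0]>img[...,1]+20); m[:100]=0;m[232:]=0;m[:,:222]=0;m[:,342:]=0
P=X[m]; P=P[(P[:,2]>186)]
print(cv2.minAreaRect(P[:,:2].astype(np.float32)))
```

```text
206 282 [449.  -23.1 190.9]
188 282 [465.7 -21.5 196.9]
184 282 [469.  -21.2 197.2]
224 282 [433.1 -24.6 190.6]
206 255 [446.4  -0.8 189.5]
206 309 [450.7 -45.3 189.9]
228 282 [413.5 -26.4 149. ]
105 282 [527.8 -15.7 190.6]
150 205 [482.3  50.1 148.9]
150 356 [495.9 -84.4 155.9]
220 213 [418.3  39.7 156.2]
220 350 [430.5 -89.4 156.5]
68 243 [551.9  16.9 172.8]
68 321 [555.7 -41.4 191.6]
79 282 [546.8 -13.9 173.1]
[[472.3, -20.9, 190.8], [471.2, -21.0, 189.4], [470.5, -21.1, 190.1], [470.0, -21.1, 191.1], [469.9, -21.1, 194.4], [469.5, -21.1, 196.2], [469.0, -21.2, 197.2], [468.0, -21.3, 196.6], [467.1, -21.4, 196.4], [466.5, -21.4, 197.1], [465.7, -21.5, 196.9], [463.2, -21.7, 190.5], [462.6, -21.8, 191.2], [461.5, -21.9, 190.4]]
((479.0308532714844, -19.61325454711914), (99.43192291259766, 79.54911804199219), 5.527222156524658)
```

>>> arm_command:
  commands:
    - [[0.0005, 0, 0.03], [0, 0, 0], 255]
    - [[0, 0, 0.03], [0, 0, 0], 255]
    - [[0, 0, 0.03], [0, 0, 0], 255]
    - [[0, 0, 0.02], [0, 0, 0], 255]
    - [[0, 0, 0.006], [0, 0, 0], 255]
    - [[0, 0, 0.003], [0, 0, 0], 255]
    - [[0, 0, 0], [0, 0, 0], 255]

```text
time_s: 5.05
eef_pos: [0.4505, -0.0238, 0.2119]
tcp_rot: [3.141, -0.001, 0.089]
contact_force: [0.2, 0.5, 0.1]
width: -0.0001
```

>>> arm_command:
  commands:
    - [[0, 0, 0.002], [0, 0, 0], 255]
    - [[0, 0, 0.002], [0, 0, 0], 255]
    - [[0, 0, 0], [0, 0, 0], 255]

```text
time_s: 5.42
eef_pos: [0.4506, -0.0236, 0.208]
tcp_rot: [3.141, -0.002, 0.09]
contact_force: [-0.3, -0.4, 5.0]
width: 0.0001
```

>>> arm_command:
  commands:
    - [[0, 0, 0.002], [0, 0, 0], 255]
    - [[0, 0, 0.002], [0, 0, 0], 255]
    - [[0, 0, 0.001], [0, 0, 0], 255]
    - [[0, 0, 0], [0, 0, 0], 255]

```text
time_s: 5.92
eef_pos: [0.4506, -0.0236, 0.2033]
tcp_rot: [3.141, -0.002, 0.09]
contact_force: [-1.4, 0.4, 7.5]
width: 0.0001
```

>>> arm_command:
  commands:
    - [[0, 0, 0.001], [0, 0, 0], 255]
    - [[0, 0, 0.001], [0, 0, 0], 255]
    - [[0, 0, 0], [0, 0, 0], 255]

```text
time_s: 6.3
eef_pos: [0.4506, -0.0236, 0.2014]
tcp_rot: [3.141, -0.002, 0.09]
contact_force: [-1.3, -0.7, 9.1]
width: 0.0
```

>>> arm_command:
  commands:
    - [[0, 0, 0.001], [0, 0, 0], 255]
    - [[0, 0, 0], [0, 0, 0], 255]

```text
time_s: 6.55
eef_pos: [0.4506, -0.0236, 0.201]
tcp_rot: [3.141, -0.002, 0.09]
contact_force: [-2.0, -0.1, 12.7]
width: -0.0001
```

>>> arm_command:
  commands:
    - [[0, 0, 0.001], [0, 0, 0], 255]
    - [[0, 0, 0], [0, 0, 0], 255]

```text
time_s: 6.8
eef_pos: [0.4506, -0.0236, 0.2009]
tcp_rot: [3.141, -0.002, 0.089]
contact_force: [-4.1, 0.3, 19.7]
width: -0.0003
```

>>> arm_command:
  commands:
    - [[0, 0, 0.001], [0, 0, 0], 255]
    - [[0, 0, 0], [0, 0, 0], 255]

```text
time_s: 7.05
eef_pos: [0.4506, -0.0236, 0.2008]
tcp_rot: [3.141, -0.003, 0.089]
contact_force: [-6.6, 0.5, 27.2]
width: 0.0002
```

>>> arm_command:
  commands:
    - [[0.004, 0, 0], [0, 0, 0], 255]
    - [[0.004, 0, 0], [0, 0, 0], 255]
    - [[0.004, 0, 0], [0, 0, 0], 255]
    - [[0.004, 0, 0], [0, 0, 0], 255]
    - [[0, 0, 0], [0, 0, 0], 255]

```text
time_s: 7.68
eef_pos: [0.4517, -0.0235, 0.2006]
tcp_rot: [3.14, 0.032, 0.088]
contact_force: [-32.0, -1.8, 56.6]
width: 0.0002
```

```bash
cat > pal.py <<'E'
from h import *
s=cams.snapshot("wrist"); X=pts(s)*1000; img=s["img"].astype(int)
m=(img[...,0]>img[...,2]+40)&(img[...,0]>img[...,1]+20)&(X[...,2]>172)&(X[...,2]<200)&(abs(X[...,1]+15)<60)
P=X[m]; print(m.sum(),"z",np.percentile(P[:,2],[10,50,90]),cv2.minAreaRect(P[:,:2].astype(np.float32)))
import sys; cv2.imwrite(sys.argv[1],s["img"]); np.save("wl.npy",X)
print(telemetry.state()["contact_force"],telemetry.state()["eef_pos"])
for c in ["wrist"]: print(spot_point(c,"pallet")[:1],spot_point(c,"press_pad")[:1])
E
python3 pal.py pics/w2.png
```

```text
20163 z [180.21543188 181.04965909 182.21876414] ((479.3830871582031, -19.593368530273438), (99.74288940429688, 79.81010437011719), 5.679271221160889)
[-32.17035488  -1.94738001  56.12434194] [ 0.45167519 -0.02352231  0.20060031]
[{'xyz': [0.4815, -0.0199, 0.1759], 'confidence': 0.78}] []
```

View pics/w2.png

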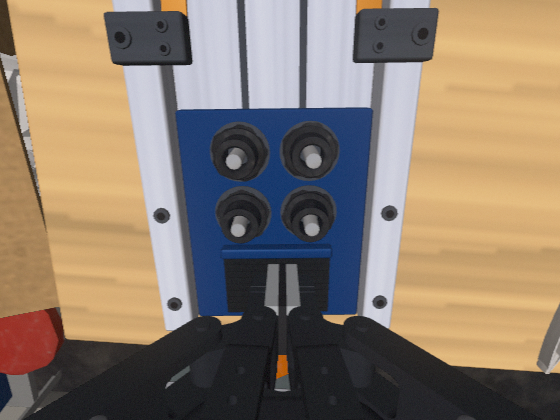

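>>> arm_command:
  commands:
    - [[-0.004, 0, -0.001], [0, 0, 0], 255]
    - [[-0.002, 0, -0.001], [0, 0, 0], 255]
    - [[0, 0, 0], [0, 0, 0], 255]

```text
time_s: 8.2
eef_pos: [0.4513, -0.0236, 0.2009]
tcp_rot: [3.141, 0.019, 0.089]
contact_force: [-19.3, -2.0, 31.1]
width: 0.0001
```

>>> arm_command:
  commands:
    - [[0, 0, -0.001], [0, 0, 0], 255]
    - [[0, 0, 0], [0, 0, 0], 255]

```text
time_s: 8.45
eef_pos: [0.4513, -0.0235, 0.2009]
tcp_rot: [3.141, 0.02, 0.089]
contact_force: [-17.3, -1.7, 25.4]
width: -0.0004
```

>>> arm_command:
  commands:
    - [[0.001, 0, -0.0008], [0, 0, 0], 255]
    - [[0, 0, 0], [0, 0, 0], 255]

```text
time_s: 8.7
eef_pos: [0.4567, -0.023, 0.2012]
tcp_rot: [3.141, 0.009, 0.089]
contact_force: [-9.0, -0.1, 9.4]
width: -0.0001
```

>>> arm_command:
  commands:
    - [[0.002, 0, -0.0006], [0, 0, 0], 255]
    - [[0, 0, 0], [0, 0, 0], 255]

```text
time_s: 8.95
eef_pos: [0.4586, -0.0229, 0.2015]
tcp_rot: [3.141, 0.01, 0.089]
contact_force: [-7.7, -0.4, 8.8]
width: -0.0004
```

>>> arm_command:
  commands:
    - [[0, 0, 0.001], [0, 0, 0], 255]
    - [[0, 0, 0], [0, 0, 0], 255]

```text
time_s: 9.2
eef_pos: [0.4586, -0.0229, 0.2011]
tcp_rot: [3.141, 0.01, 0.089]
contact_force: [-8.9, -1.5, 13.9]
width: 0.0001
```

```bash
python3 pal.py pics/w3.png
```

```text
19248 z [180.29061572 181.13617493 182.27656536] ((482.64996337890625, -19.312076568603516), (99.53797912597656, 79.94813537597656), 5.6907243728637695)
[-9.16400046 -1.30089712 13.33281178] [ 0.45863449 -0.02287074  0.20104758]
[{'xyz': [0.4847, -0.0153, 0.1718], 'confidence': 0.88}] []
```

>>> arm_command:
  commands:
    - [[0.002, 0, 0], [0, 0, 0], 255]
    - [[0.002, 0, 0], [0, 0, 0], 255]
    - [[0.002, 0, 0], [0, 0, 0], 255]
    - [[0, 0, 0], [0, 0, 0], 255]

```text
time_s: 9.85
eef_pos: [0.4594, -0.0228, 0.201]
tcp_rot: [3.141, 0.022, 0.089]
contact_force: [-18.8, -0.6, 23.6]
width: -0.0002
```

>>> arm_command:
  commands:
    - [[0.002, 0, 0], [0, 0, 0], 255]
    - [[0.002, 0, 0], [0, 0, 0], 255]
    - [[0.002, 0, 0], [0, 0, 0], 255]

```text
time_s: 10.22
eef_pos: [0.4661, -0.0223, 0.201]
tcp_rot: [3.141, 0.02, 0.089]
contact_force: [-18.4, -1.4, 22.2]
width: -0.0001
```

>>> arm_command:
  commands:
    - [[0.002, 0, 0], [0, 0, 0], 255]
    - [[0.002, 0, 0], [0, 0, 0], 255]
    - [[0.002, 0, 0], [0, 0, 0], 255]
    - [[0.002, 0, 0], [0, 0, 0], 255]

```text
time_s: 10.72
eef_pos: [0.4745, -0.0216, 0.201]
tcp_rot: [3.141, 0.019, 0.089]
contact_force: [-16.6, -1.3, 21.3]
width: -0.0001
```

>>> arm_command:
  commands:
    - [[0.003, 0, 0], [0, 0, 0], 255]
    - [[0.003, 0, 0], [0, 0, 0], 255]
    - [[0.003, 0, 0], [0, 0, 0], 255]
    - [[0.003, 0, 0], [0, 0, 0], 255]

```text
time_s: 11.22
eef_pos: [0.4874, -0.0204, 0.2011]
tcp_rot: [3.141, 0.017, 0.089]
contact_force: [-14.0, -1.3, 19.2]
width: -0.0001
```

```bash
python3 pal.py pics/w4.png
```

```text
17413 z [180.30895661 181.13606949 182.39085408] ((511.06475830078125, -16.62152862548828), (99.82066345214844, 79.9743881225586), 5.910703659057617)
[-13.37468639  -1.48800247  16.99644734] [ 0.48812915 -0.02032798  0.2010851 ]
[{'xyz': [0.515, -0.0145, 0.1724], 'confidence': 0.76}] []
```

>>> arm_command:
  commands:
    - [[0.003, 0, 0], [0, 0, 0], 255]
    - [[0.003, 0, 0], [0, 0, 0], 255]
    - [[0.003, 0, 0], [0, 0, 0], 255]
    - [[0.003, 0, 0], [0, 0, 0], 255]

```text
time_s: 11.88
eef_pos: [0.4997, -0.0193, 0.2011]
tcp_rot: [3.141, 0.016, 0.089]
contact_force: [-13.7, -1.5, 18.6]
width: 0.0001
```

>>> arm_command:
  commands:
    - [[0.003, 0, 0], [0, 0, 0], 255]
    - [[0.003, 0, 0], [0, 0, 0], 255]
    - [[0.003, 0, 0], [0, 0, 0], 255]
    - [[0.003, 0, 0], [0, 0, 0], 255]

```text
time_s: 12.38
eef_pos: [0.5068, -0.0186, 0.2011]
tcp_rot: [3.141, 0.029, 0.089]
contact_force: [-25.6, -2.5, 28.6]
width: -0.0002
```

>>> arm_command:
  commands:
    - [[0.003, 0, 0], [0, 0, 0], 255]
    - [[0.003, 0, 0], [0, 0, 0], 255]
    - [[0.003, 0, 0], [0, 0, 0], 255]
    - [[0.003, 0, 0], [0, 0, 0], 255]

```text
time_s: 12.88
eef_pos: [0.5104, -0.0185, 0.2011]
tcp_rot: [3.141, 0.048, 0.088]
contact_force: [-39.4, -2.6, 42.1]
width: -0.0001
```

>>> arm_command:
  commands:
    - [[-0.001, 0, -0.001], [0, 0, 0], 255]
    - [[0, 0, -0.0007], [0, 0, 0], 255]
    - [[0, 0, 0], [0, 0, 0], 255]

```text
time_s: 13.25
eef_pos: [0.5157, -0.0181, 0.2012]
tcp_rot: [3.141, 0.033, 0.089]
contact_force: [-24.0, -1.1, 20.7]
width: -0.0002
```

```bash
python3 pal.py pics/w5.png
```

```text
14613 z [180.32526535 181.18144895 183.59577505] ((538.8712768554688, -14.395492553710938), (99.91374206542969, 79.64427185058594), 6.455073356628418)
[-23.99819165  -1.69295999  21.19950702] [ 0.51572551 -0.01811014  0.20117418]
[{'xyz': [0.5413, -0.0116, 0.1717], 'confidence': 0.69}] []
```

View pics/w5.png

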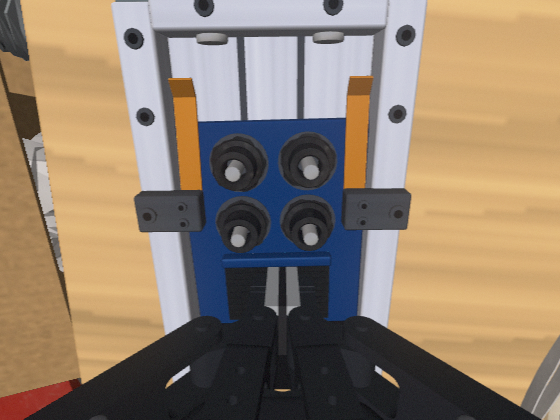

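>>> arm_command:
  commands:
    - [[0.002, 0, 0], [0, 0, 0], 255]
    - [[0.002, 0, 0], [0, 0, 0], 255]
    - [[0.002, 0, 0], [0, 0, 0], 255]
    - [[0.002, 0, 0], [0, 0, 0], 255]

```text
time_s: 13.9
eef_pos: [0.5227, -0.0174, 0.2012]
tcp_rot: [3.141, 0.036, 0.089]
contact_force: [-25.0, -2.1, 21.6]
width: -0.0001
```

>>> arm_command:
  commands:
    - [[0.002, 0, 0], [0, 0, 0], 255]
    - [[0.002, 0, 0], [0, 0, 0], 255]
    - [[0.002, 0, 0], [0, 0, 0], 255]
    - [[0.002, 0, 0], [0, 0, 0], 255]

```text
time_s: 14.4
eef_pos: [0.5327, -0.0164, 0.2012]
tcp_rot: [3.141, 0.031, 0.089]
contact_force: [-22.1, -1.4, 18.2]
width: -0.0007
```

>>> arm_command:
  commands:
    - [[0.002, 0, 0], [0, 0, 0], 255]
    - [[0.002, 0, 0], [0, 0, 0], 255]
    - [[0.002, 0, 0], [0, 0, 0], 255]
    - [[0.002, 0, 0], [0, 0, 0], 255]
    - [[0.002, 0, 0], [0, 0, 0], 255]

```text
time_s: 15.02
eef_pos: [0.5442, -0.0152, 0.2012]
tcp_rot: [3.141, 0.027, 0.089]
contact_force: [-19.4, -2.2, 15.3]
width: -0.0002
```

>>> arm_command:
  commands:
    - [[0.002, 0, 0], [0, 0, 0], 255]
    - [[0.002, 0, 0], [0, 0, 0], 255]
    - [[0, 0, 0], [0, 0, 0], 255]

```text
time_s: 15.4
eef_pos: [0.5465, -0.015, 0.2012]
tcp_rot: [3.141, 0.032, 0.089]
contact_force: [-22.5, -1.8, 18.3]
width: -0.0002
```

```bash
python3 pal.py pics/w6.png
```

```text
13213 z [180.33776061 181.1827955  184.69174047] ((569.6502075195312, -11.27847671508789), (99.87538146972656, 79.45472717285156), 6.625208377838135)
[-23.96951259  -1.33570083  18.67626011] [ 0.54653035 -0.0150172   0.20117527]
[{'xyz': [0.5706, -0.0098, 0.1704], 'confidence': 0.91}] []
```

>>> arm_command:
  commands:
    - [[0.002, 0, 0], [0, 0, 0], 255]
    - [[0.002, 0, 0], [0, 0, 0], 255]
    - [[0.002, 0, -0.0005], [0, 0, 0], 255]
    - [[0, 0, 0], [0, 0, 0], 255]

```text
time_s: 16.05
eef_pos: [0.5469, -0.015, 0.2012]
tcp_rot: [3.141, 0.046, 0.089]
contact_force: [-33.0, -2.7, 26.1]
width: 0.0001
```

```bash
python3 pal.py pics/w7.png
```

```text
13147 z [180.35593449 181.18484967 184.75562983] ((569.7994384765625, -11.42449951171875), (100.209228515625, 79.66716003417969), 6.649303913116455)
[-33.06216548  -2.46873247  26.40952461] [ 0.54690497 -0.0149648   0.20122799]
[{'xyz': [0.5714, -0.009, 0.1729], 'confidence': 0.8}] []
```

View pics/w7.png

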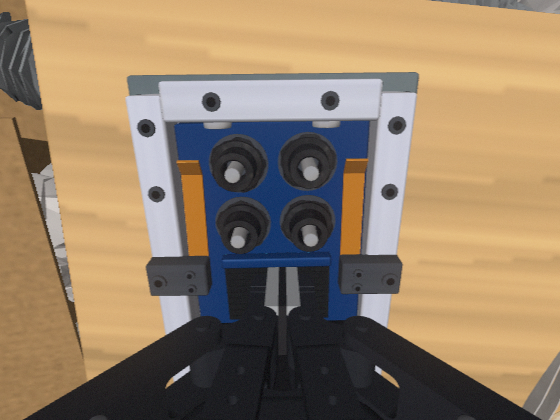

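>>> arm_command:
  commands:
    - [[0, 0, -0.001], [0, 0, 0], 255]
    - [[0.001, 0, -0.0005], [0, 0, 0], 255]
    - [[0.001, 0, 0], [0, 0, 0], 255]
    - [[0, 0, 0], [0, 0, 0], 255]

```text
time_s: 16.7
eef_pos: [0.5471, -0.015, 0.2013]
tcp_rot: [-3.142, 0.05, 0.089]
contact_force: [-34.3, -2.0, 21.9]
width: 0.0
```

```bash
cat > edge.py <<'E'
from h import *
X=np.load("wl.npy"); 
a=0.0965; e=np.array([np.cos(a),np.sin(a)]); n=np.array([-e[1],e[0]])
o=np.array([479.03,-19.61])+68*e   # fixture origin estimate
Q=np.stack([(X[...,:2]-o)@e,(X[...,:2]-o)@n,X[...,2]-150],-1)
m=(abs(Q[...,0])<140)&(abs(Q[...,1])<70)&(Q[...,2]>-5)&(Q[...,2]<60)
for y in (-30,-18,0,18,30):
    s=Q[m&(abs(Q[...,1]-y)<1.5)]; 
    st=s[(s[:,0]>60)&(s[:,2]>36)]; pl=s[(s[:,0]>40)&(s[:,2]>29)&(s[:,2]<34)]
    print(y,"stop min x",st[:,0].min().round(1),"pallet max x",pl[:,0].max().round(1),"z",np.median(pl[:,2]).round(1))
E
python3 pal.py pics/w8.png; python3 edge.py
```

```text
13132 z [180.34739601 181.17940991 184.77257851] ((569.4317016601562, -11.225578308105469), (100.42973327636719, 79.686279296875), 6.497163772583008)
[-33.72081351  -2.42981817  20.67797082] [ 0.5470646  -0.0149316   0.20129145]
[{'xyz': [0.5684, -0.0125, 0.1735], 'confidence': 0.6}] []
-30 stop min x 73.8 pallet max x 72.8 z 31.4
-18 stop min x 60.0 pallet max x 72.7 z 31.6
0 stop min x 73.7 pallet max x 72.5 z 31.0
18 stop min x 60.0 pallet max x 72.6 z 31.5
30 stop min x 73.4 pallet max x 72.5 z 31.2
```

>>> arm_command:
  commands:
    - [[-0.003, 0, 0], [0, 0, 0], 255]
    - [[-0.003, 0, 0], [0, 0, 0], 255]
    - [[-0.002, 0, 0], [0, 0, 0], 255]
    - [[0, 0, 0], [0, 0, 0], 255]

```text
time_s: 17.35
eef_pos: [0.5466, -0.015, 0.2013]
tcp_rot: [-3.141, 0.032, 0.089]
contact_force: [-20.3, -0.8, 9.0]
width: 0.0001
```

>>> arm_command:
  commands:
    - [[-0.003, 0, 0], [0, 0, 0], 255]
    - [[-0.003, 0, 0], [0, 0, 0], 255]
    - [[-0.001, 0, 0], [0, 0, 0], 255]
    - [[0, 0, 0], [0, 0, 0], 255]

```text
time_s: 17.85
eef_pos: [0.5462, -0.0149, 0.2014]
tcp_rot: [-3.141, 0.016, 0.089]
contact_force: [-6.9, -1.1, -3.2]
width: 0.0003
```

>>> arm_command:
  commands:
    - [[-0.003, 0, 0], [0, 0, 0], 255]
    - [[-0.002, 0, 0], [0, 0, 0], 255]
    - [[0, 0, 0], [0, 0, 0], 255]

```text
time_s: 18.23
eef_pos: [0.5461, -0.015, 0.2037]
tcp_rot: [3.142, 0.004, 0.089]
contact_force: [-4.9, -0.5, -3.5]
width: 0.0002
```

>>> arm_command:
  commands:
    - [[-0.003, 0, 0], [0, 0, 0], 255]
    - [[0, 0, 0], [0, 0, 0], 255]

```text
time_s: 18.48
eef_pos: [0.5463, -0.0147, 0.2056]
tcp_rot: [-3.141, -0.005, 0.09]
contact_force: [-1.6, 0.1, 1.3]
width: 0.0
```

Nearly unloaded; back a touch more, then lift straight away.

>>> arm_command:
  commands:
    - [[-0.002, 0, 0], [0, 0, 0], 255]
    - [[0, 0, -0.003], [0, 0, 0], 255]
    - [[0, 0, -0.01], [0, 0, 0], 255]
    - [[0, 0, -0.03], [0, 0, 0], 255]
    - [[0, 0, -0.04], [0, 0, 0], 255]
    - [[-0.02, 0, -0.04], [0, 0, 0], 255]
    - [[-0.03, 0, 0], [0, 0, 0], 255]
    - [[-0.03, 0, 0], [0, 0, 0], 255]
    - [[0, 0, 0], [0, 0, 0], 255]

```text
time_s: 19.6
eef_pos: [0.4616, -0.0226, 0.3287]
tcp_rot: [3.141, -0.001, 0.089]
contact_force: [0.6, -0.1, 0.2]
width: 0.0
```

```bash
python3 pal.py pics/w9.png; python3 edge.py
cat >> edge.py <<'E'
for y in (-25,0,25): 
    s=Q[m&(abs(Q[...,1]-y)<1.5)]; print(y,[(x,np.median(s[abs(s[:,0]-x)<1.5][:,2]).round(1)) for x in (-105,-80,-60,-40,-34,-29,-22,-15)])
E
python3 edge.py|tail -3
```

```text
4879 z [180.1279842  181.11832512 183.18386985] ((565.6022338867188, -11.933624267578125), (91.50017547607422, 79.90133666992188), 6.664873123168945)
[ 0.29215518 -0.20898437  0.14471515] [ 0.46297874 -0.0224003   0.3285723 ]
[{'xyz': [0.571, -0.0059, 0.173], 'confidence': 0.63}] [{'xyz': [0.5406, -0.0123, 0.1834], 'confidence': 0.85}]Traceback (most recent call last):
  File "edge.py", line 10, in <module>
    print(y,"stop min x",st[:,0].min().round(1),"pallet max x",pl[:,0].max().round(1),"z",np.median(pl[:,2]).round(1))
                         ~~~~~~~~~~~^^
    return umr_minimum(a, axis, None, out, keepdims, initial, where)
ValueError: zero-size array to reduction operation minimum which has no identity
Traceback (most recent call last):
  File "edge.py", line 10, in <module>
    print(y,"stop min x",st[:,0].min().round(1),"pallet max x",pl[:,0].max().round(1),"z",np.median(pl[:,2]).round(1))
                         ~~~~~~~~~~~^^
ValueError: zero-size array to reduction operation minimum which has no identity
```

View pics/w9.png

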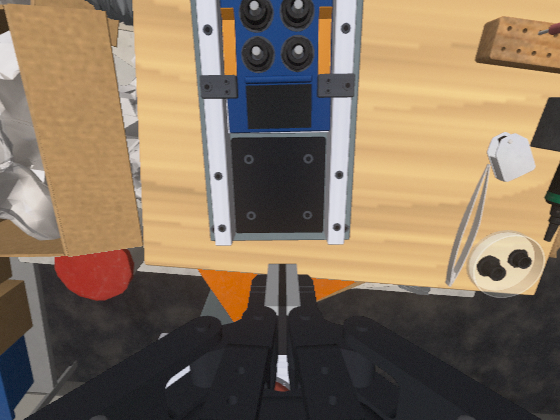

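Lifter plate visible (rows 135–233) behind the pallet's tail (row ~131). Check its height, and the front gap from above.

```bash
sed -i '/^for y in (-30/,/print(y,"stop/d' edge.py; python3 edge.py
python3 - <<'E'
from h import *
s=cams.snapshot("top"); cv2.imwrite("pics/t9.png",cv2.resize(s["img"][160:290,195:295],None,fx=6,fy=6))
s=cams.snapshot("scene"); cv2.imwrite("pics/s9.png",cv2.resize(s["img"][170:300,190:370],None,fx=4,fy=4))
print(spot_point("top","pallet")[:1],spot_point("scene","pallet")[:1])
E
```

```text
-25 [(-105, np.float64(31.9)), (-80, np.float64(32.2)), (-60, np.float64(31.8)), (-40, np.float64(32.3)), (-34, np.float64(31.7)), (-29, np.float64(22.5)), (-22, np.float64(31.5)), (-15, np.float64(31.0))]
0 [(-105, np.float64(31.9)), (-80, np.float64(32.1)), (-60, np.float64(31.9)), (-40, np.float64(32.2)), (-34, np.float64(31.9)), (-29, np.float64(8.8)), (-22, np.float64(31.4)), (-15, np.float64(31.2))]
25 [(-105, np.float64(32.1)), (-80, np.float64(32.2)), (-60, np.float64(32.4)), (-40, np.float64(32.1)), (-34, np.float64(31.6)), (-29, np.float64(23.0)), (-22, np.float64(31.2)), (-15, np.float64(30.9))]
[{'xyz': [0.5711, -0.0078, 0.1736], 'confidence': 0.71}] [{'xyz': [0.5685, -0.0089, 0.173], 'confidence': 0.87}]
```

View pics/s9.png

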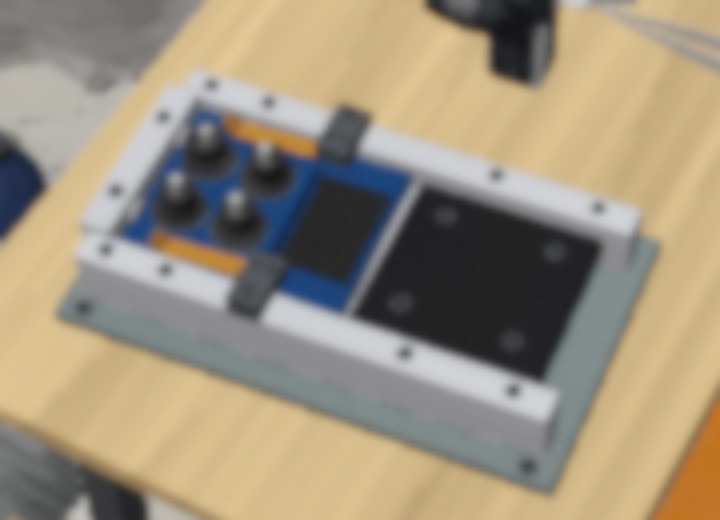

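```bash
cat >> edge.py <<'E'
for y in (-30,-15,0,15,30):
    s=Q[m&(abs(Q[...,1]-y)<2)&(Q[...,2]>29.5)&(Q[...,2]<34)]
    print(y,"lifter front",s[(s[:,0]<-28.5)][:,0].max().round(1),"tail",s[(s[:,0]>-28.5)][:,0].min().round(1))
E
python3 edge.py|tail -5
```

```text
-30 lifter front -31.6 tail -26.2
-15 lifter front -32.0 tail -26.8
0 lifter front -31.9 tail -26.6
15 lifter front -31.8 tail -27.3
30 lifter front -31.6 tail -27.2
```

Run:
```python
from h import *
print(finish_job())
```

```text
the job is handed in; nothing more can be done
None
```

I loaded the blue pallet into the fixture and handed the job in. The pallet is home against the end stop, the lifter is up behind it, and the arm is clear.

**How it went:**
- I pressed the rear pad down with closed fingertips until the lifter reached its bottom stop, at about 27 N.
- I slid the pallet about 92 mm forward under the lugs and both drag springs to the end stop, then unloaded and lifted straight off. It took about 20 s in total.

**Last checks:**
- **Home:** at the stop, the pallet stayed put when pushed with 34 N at reduced pressing. Its tail sits about 5 mm ahead of the lifter's front edge, as it should when home.
- **Lifter:** its top measured about 32 mm, and the nominal raised height is 33. The pallet top read about 1 mm low in the same picture, so I take the lifter as fully up.
- **Arm:** clear above the fixture, reading near-zero force.

**What was not clean:**
- **Sticking:** the first push stuck with too much pressing force, up to 56 N. The pallet moved after I eased the pressing.
- **Pressing dip:** pressing dropped to about 9 N just as the pallet slipped the first few millimetres. The pallet was still behind the lugs, and the picture just after, with pressing back at about 14 N, showed it fully down.
- **Lift-off:** while unloading, the fingertips dragged up on the ridge with about 3 N. No lift of the pallet showed afterwards.
- **Skew:** the pallet sits about 1° off the fixture axis, within its side play. The measured gap at the nose was about 1 mm, which is the measurement limit.

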